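# Tip three cartons of screws from a pick bin for an order

## Robot

A 6-joint arm with a two-finger parallel gripper is mounted at the origin on the work surface. World frame = base frame: x ahead of the robot, y to its left, z up, the work surface at z = 0. Lengths are in mm, angles in rad, forces in N, time in s.
With the tool pointing down it reaches from about 300 to 775 mm from the base axis. Payload 14.6 kg.
Tool frame: the origin (TCP) lies on the centre line of the jaws, within the pads' length; the fingertips stand ahead of it and the grasp point (between the pads) is the TCP (manip.tip_reach is the z of the fingertips in the tool frame, in mm); z points along the fingers, y is the direction in which the jaws open and shut (so a half turn about z gives the same grasp; the last joint's range is limited). The gripper opens to 94 mm and grips with 3 to 60 N. Pads are 16 mm wide; open, the fingers measure 119 mm over their backs; the gripper's body (75 mm by 177 mm) begins 78 mm behind the grasp point.
Start: joints at [1.219, 0.3, 1.521, -0, 1.321, -0.067], TCP at [154.529, 527.835, 224.446] pointing down, gripper open.
Joint ranges: [-3.03, 3.03], [-0.79, 2.21], [0.23, 2.52], [-1.04, 4.18], [0, 3.07], [-2.55, 2.55]. Speed limits (rad/s): [2.22, 2.22, 2.57, 3.14, 3.14, 3.14].

## Interface

Orientations are given as [roll, pitch, yaw] about the fixed x, y, z axes, in that order (R = Rz(yaw) Ry(pitch) Rx(roll)).
In Python, from cell import manip, camera, search_frame, masks_of, tip_of gives the robot as it stands.
- The arm moves only by the tool send_rows, never from a script. Its argument "plan" is a list of rows, each an object with "travel": the shift along the tool's x, y, z in mm, a list of three; "delta_rot": the turn, a rotation vector about the tool's x, y, z in degrees, a list of three; "fingers": the gripper's target within -1 to 1 (shut at 1, half-way at 0, fully open at -1). In form: [{"travel": [dx, dy, dz], "delta_rot": [wx, wy, wz], "fingers": fingers}, ...]. A call has 1 to 20 rows; each row shifts and turns the commanded pose from where the row before left it, along the tool's axes as they then stand; what a row does not reach is not made up. A row lasts 1/8 s, in which the tool goes at most 62.5 mm and 10.7 degrees, less where a joint would pass 70% of its speed; a pose out of reach is approached as far as the arm can. A call is refused whole if a number of a shift passes 62.5 or a number of a turn 10.7, either way. A call with a gripper value outside its range is refused whole. The fingers move at their own pace and stop on an object; "grip_force" is the grip in N (left out, the last holds). Time passes only in rows, so rows that do not move let the fingers close. It gives the time, the measured TCP pose, the force and the opening at its end, in the units of the state.
- manip.read_state(): the state, without advancing time (a new reading comes with each control period).
- camera(name): name is "side" or "top"; returns a dict with "color" (400x640x3 uint8, red, green, blue), "z_map" (400x640 float32, mm along the optical axis (not along the pixel's ray), 0 where there is no reading), "fov_y" (degrees; the focal length in pixels is half the picture's height over the tangent of half this angle, whatever the lens; pixels are square), "cx", "cy" (the principal point, pixels), "world_from_camera" (4x4, takes a point from camera to world coordinates). Camera axes: x right, y up, looking along -z (the intrinsics and any distortion apply to the point x, -y, -z); pixel columns grow to the right and rows downward; lengths in mm; the calibration is good to about 2 mm. A picture is of the moment at which its call begins.
- manip.sign_off(): hands the job in, once; it reports no verdict.
Trained networks look in the newest picture that a camera, given by its name, has taken for a name from the list of things; names that differ only in an ending like _2 or _b are one class to them, and where a whole thing is asked for, a point or a joint stands for the part that bears it (a point fixed in the world has none). Each returns a list of dicts, best first, with "confidence" (0 to 1); they miss things now and then, are a little off and sometimes report something else, mostly with a low value. They report only what shows in the picture. A call takes as long as a camera call. They do not tell look-alikes from the thing itself.
- search_frame(name, camera): "at" ([x, y, z] in mm, in the coordinates of the camera as it stood for that picture, good to about 4 mm: the middle of the surface that is visible of it).
- masks_of(name, camera): "region" (400x640 bool, what is visible of it).
- tip_of(name, camera): "at" ([x, y, z] in mm, in the coordinates of the camera as it stood for that picture, good to about 4 mm: a listed point, or the origin of a listed thing).
The state is a dict: "clock": time; "joints": joint angles; "qd": joint speeds; "effort": joint torques, N m; "eef_pos": TCP position; "eef_rot": TCP orientation; "wrist_force": force on the tool from outside, world axes, zero at the start; "moment": the same for the moment, N m; "finger_gap": finger opening in mm.
Only numpy, scipy, OpenCV 4.12 (cv2) and the standard library are available. Lean on these libraries where they do the work, as an engineer would, in place of code of your own. Each camera call takes 0.05 s, during which the arm holds its last target. There are 200 camera calls.

## Task

Make up an order of exactly three cartons of screws: lift the blue pick bin by its handle, hold its mouth over the yellow order tray and tip it only until the front cartons start to slide, hold that angle while the front three slide out into the tray, and keep the other three in the bin. Put the bin back squarely and upright on its wooden stand, facing the same way as before, then carry the tray with its three cartons by its grey tab and set it down flat inside the rim of the green dispatch bay, and let go. Do not touch the cartons with the gripper, and leave the other things on the bench where they are.

Things in the scene. Friction and masses are not known exactly. Their poses are not given: they have to be found in the camera images.
- bin: Blue pick bin, open scoop mouth at its +x end, black bar handle on top; 216 mm (x) x 90 (y), side walls 70 mm high, 0.22 to 0.37 kg empty; origin at the centre of the underside, z up. Inner lane 82 mm wide: six cartons lie across it in single file. It stands on its base, x -108 to +60 mm; ahead of that is a nose with its underside at z = 24 mm.
- bin_lip (a point): Middle of the bin's pouring lip (bin x 108, z 30 mm). Floor: level from here back to bin x = 2 mm, then sloping 10 degrees down to the back wall. With friction differing per run, the three front cartons slide out at 24 to 35 degrees of nose-down tilt, soon after one another if the angle is held; the rear three need 10 degrees more.
- bin_handle (a point): Grip point of the bin's handle (bin x 0, z 107 mm): a bar along bin y, 90 mm long, 18 mm thick along bin x, from z 90 to 122 mm, free space below it. Grip it across its thickness from above, so that the fingers close along bin x; gripped there firmly, the bin tilts with the tool.
- tray: Yellow open order tray on the bench, 170 mm (x) x 116 (y), walls 55 mm high, 4 mm thick, 0.13 to 0.21 kg; origin at the centre of the underside. Grey grip tab on its +x wall; inside the -x wall a 45 degree ramp runs from the wall's top down to the floor at x = -35 mm. Its x axis points the bin's way within 0.6 rad. Tip along +x, lip 20 to 30 mm above the wall and 25 mm inside the -x wall.
- tray_tab (a point): Grip point of the tray's upright grey tab (tray x 79, z 88 mm): 12 mm thick along tray x, 80 mm wide along y, top at z 107 mm, standing clear above the 55 mm walls. Grip it across its thickness from above, firmly: the tray hangs to one side of it.
- bay: Fixed green dispatch bay on the bench: 4 mm floor plate with a low rim, 8 mm thick, its top 18 mm above the bench; inside 196 mm (x) x 142 (y); origin at the centre, on the bench. The tray goes inside with its x axis along the bay's x axis (tab to its +x end or the other way), 13 mm of play each way, and then stands 4 mm above the bench.
- stand: Fixed wooden stand with a black rubber top, 200 mm (x) x 120 (y), top 30 mm above the bench; origin at the centre, on the bench. The bin stands on it, about central, x axes parallel.
- pack_a: Carton a: small kraft cardboard carton of screws with an orange band and a white label, a rigid box 32 x 72 x 24 mm (its own x, y, z; 45 g), origin at its centre. At the start it is the front one, nearest the mouth, bin x = 88 mm.
- pack_b: Carton b: small kraft cardboard carton of screws with an orange band and a white label, a rigid box 32 x 72 x 24 mm (its own x, y, z; 45 g), origin at its centre. At the start it is the second, bin x = 54 mm.
- pack_c: Carton c: small kraft cardboard carton of screws with an orange band and a white label, a rigid box 32 x 72 x 24 mm (its own x, y, z; 45 g), origin at its centre. At the start it is the third, bin x = 20 mm, last on the level floor.
- pack_d: Carton d: small kraft cardboard carton of screws with an orange band and a white label, a rigid box 32 x 72 x 24 mm (its own x, y, z; 45 g), origin at its centre. At the start it is the fourth, first on the sloping floor, bin x = -19 mm.
- pack_e: Carton e: small kraft cardboard carton of screws with an orange band and a white label, a rigid box 32 x 72 x 24 mm (its own x, y, z; 45 g), origin at its centre. At the start it is the fifth, bin x = -52 mm.
- pack_f: Carton f: small kraft cardboard carton of screws with an orange band and a white label, a rigid box 32 x 72 x 24 mm (its own x, y, z; 45 g), origin at its centre. At the start it is the rearmost, bin x = -86 mm.
- tape: Roll of parcel tape lying flat, 86 mm across, 24 mm high, beside the tray (its +y side); origin at its underside centre. A bystander. Leave it where it is.
- driver: Screwdriver 170 mm long, lying beside the tray (its -y side); origin under its middle. A bystander. Leave it where it is.
- spray: Spray can, 52 mm across, 150 mm high, standing beyond the work; a bystander. Leave it where it is.
- flask: Red flask, 66 mm across, 170 mm high, standing beyond the work; a bystander. Leave it where it is.
- mug: White mug, 80 mm across, 90 mm high, on the robot's side of the work; a bystander. Leave it where it is.
- tub: Yellow-banded tub, 80 mm across, 75 mm high, on the robot's side of the work; a bystander. Leave it where it is.
Things that resemble listed ones, but are neither listed nor needed, are in the scene too. What is shaped like the pack_c but turquoise is not meant.

How it is judged:
By the outcome, as a careful person would: the job done as asked, in the order asked, and still so for the second after the job is handed in, with the robot touching nothing.
It also fails if it takes over 72 s, if anything falls off the work surface, if the arm or the gripper's body presses on something with over 40 N, if the wrist force passes 120 N, or if a joint passes its speed limit or range.

## Working session

There is one attempt and no reset: what is moved stays moved. The work goes in short steps, Python scripts to look and compute and a tool call to move; the robot and the scene stay as the last step left them, time stands still between calls to the robot, and variables do not carry over. Pictures are saved under pics/ and viewed, about 8 in all and at most 12, crops included, and the job is handed in when it is done.

Besides the shell and the picture viewer there is one more tool, called after "Call:" as a command line: name --argument value ..., lists and objects as JSON in quotes. send_rows: Moves the arm, as the interface text tells. Its arguments: {"type":"object","properties":{"plan":{"type":"array"},"grip_force":{"type":"number"}},"required":["plan"]}

```bash
ls; mkdir -p pics
cat > h.py <<'E'
import numpy as np, cv2
from cell import manip, camera, search_frame, masks_of, tip_of
def w(c,p): return (c["world_from_camera"]@np.r_[np.array(p,float),1])[:3]
def cloud(c):
    z=c["z_map"]; f=200/np.tan(np.radians(c["fov_y"])/2)
    v,u=np.mgrid[:400,:640]
    P=np.stack([(u-c["cx"])/f*z,-(v-c["cy"])/f*z,-z,np.ones_like(z)],-1)
    W=P@c["world_from_camera"].T; W[z==0]=np.nan
    return W[...,:3]
def pix(c,p):
    f=200/np.tan(np.radians(c["fov_y"])/2)
    q=np.linalg.inv(c["world_from_camera"])@np.r_[p,1]
    return c["cx"]+f*q[0]/-q[2], c["cy"]-f*q[1]/-q[2]
E
python3 - <<'E'
from h import *
print(manip.read_state(), manip.tip_reach)
for n in ("top","side"):
    c=camera(n); print(n,{k:v for k,v in c.items() if k not in("color","z_map")})
    cv2.imwrite(f"pics/{n}0.png",c["color"][...,::-1])
    for t in ("bin","bin_lip","bin_handle","tray","tray_tab","bay","stand","pack_a","tape","driver","spray","flask","mug","tub"):
        print(t,[(np.round(w(c,d["at"])),[round(x) for x in pix(c,w(c,d["at"]))],round(d["confidence"],2)) for d in tip_of(t,n)][:6])
E
```

```text
pics
{'clock': 0.0, 'joints': array([ 1.21939405e+00,  3.00451588e-01,  1.52155277e+00, -2.11660463e-05,
        1.32068506e+00, -6.66116244e-02]), 'qd': array([-0.0003771 ,  0.00176809, -0.00186478,  0.00067443, -0.00018383,
       -0.00086929]), 'effort': array([ 4.86344979e-04, -5.31816101e+01, -3.52739990e+01,  7.09330221e-02,
        2.43671058e-02, -1.31118859e-04]), 'eef_pos': array([154.46188753, 527.62909722, 223.90899354]), 'eef_rot': array([-3.14049696e+00, -5.25470805e-05,  2.85680722e+00]), 'wrist_force': array([-0.25922749, -0.05673398,  0.3574891 ]), 'moment': array([-0.04939932, -0.00018552, -0.03136857]), 'finger_gap': 93.93271954277313} 19.0
top {'fov_y': 55.552047268427174, 'cx': 323.33881063255706, 'cy': 194.04521272875368, 'world_from_camera': array([[-3.65161361e-02,  9.76913604e-01, -2.10490811e-01,
         3.56074710e+02],
       [-9.99330582e-01, -3.52273975e-02,  9.87011099e-03,
        -2.93465646e+01],
       [ 2.22720224e-03,  2.10710323e-01,  9.77546009e-01,
         9.80482408e+02],
       [ 0.00000000e+00,  0.00000000e+00,  0.00000000e+00,
         1.
[... 2073 characters left out ...]
0.]), [368, 352], 0.91), (array([ 488., -371.,   76.]), [417, 289], 0.88), (array([ 499., -339.,   70.]), [408, 279], 0.87), (array([ 482., -404.,   66.]), [427, 302], 0.71), (array([ 514., -266.,   62.]), [386, 259], 0.71), (array([ 507., -297.,   65.]), [395, 267], 0.58)]
tape [(array([681., -24.,  -0.]), [353, 189], 0.68)]
driver [(array([478.,  -0.,   2.]), [295, 224], 0.76)]
spray [(array([743., 142.,  -1.]), [325, 151], 0.77), (array([ 488., -371.,   74.]), [417, 289], 0.68)]
flask [(array([ 754., -143.,    1.]), [404, 196], 0.94)]
mug [(array([ 304., -242.,   -1.]), [314, 325], 0.66)]
tub [(array([303., 228.,  -6.]), [187, 217], 0.77), (array([ 480., -425.,   58.]), [434, 311], 0.46)]
```

View pics/top0.png

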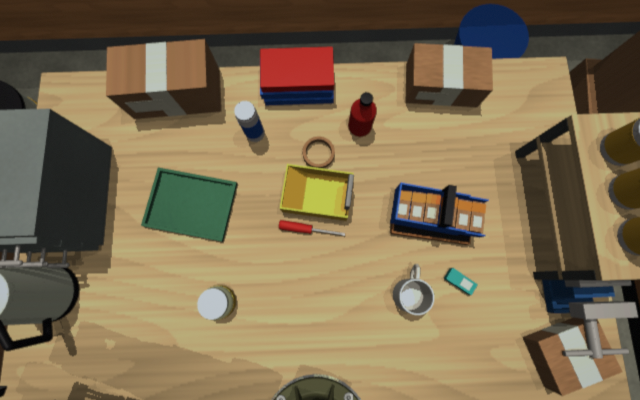

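View pics/side0.png

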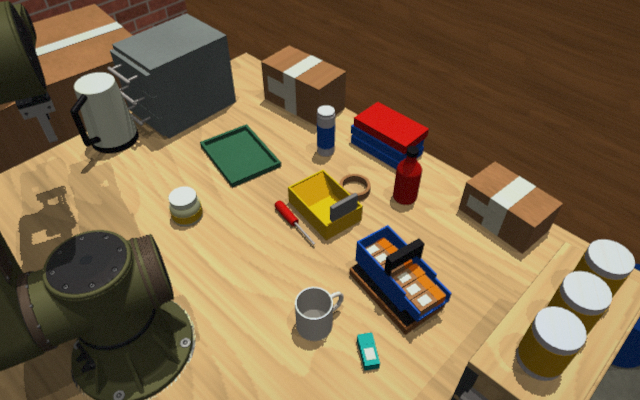

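Both views show the bin at top pixels (440,212) with its mouth toward world −y (image right). The tray is at (317,192) with its tab on the right (350,190), and the bay is at (190,205). Both target choices are clear: the only similar items are the turquoise carton at (461,281), which isn't meant, and the yellow-banded jars at far right, which are off the work. I'll fit the exact yaws from depth and take the one confirming crop.

```bash
cat >> h.py <<'E'
def rect(P):
    (x,y),(a,b),t=cv2.minAreaRect(P[:,:2].astype(np.float32)); 
    return np.round([x,y,a,b,t],1)
def near(W,cx,cy,r,z0,z1):
    m=np.isfinite(W[...,2])&(np.hypot(W[...,0]-cx,W[...,1]-cy)<r)&(W[...,2]>z0)&(W[...,2]<z1)
    return W[m]
E
python3 - <<'E'
from h import *
for n in ("top","side"):
    c=camera(n); W=cloud(c)
    print(n)
    for nm,a in dict(handle=(500,-317,75,143,160),binall=(490,-325,150,92,104),stand=(500,-316,130,22,34),tab=(555,-99,55,95,115),traywall=(568,-19,120,49,60),bay=(549,307,140,13,22)).items():
        P=near(W,*a)
        if len(P)<5: print(nm,len(P)); continue
        lo,hi=np.percentile(P,[2,98],axis=0)
        Q=P[:,:2]-P[:,:2].mean(0); ev=np.linalg.svd(Q,full_matrices=False)[2][0]
        print(nm,len(P),rect(P),"z",np.round(np.median(P[:,2]),1),"mean",np.round(P.mean(0),1),"yaw",round(np.degrees(np.arctan2(ev[1],ev[0])),1))
c=camera("top")
cv2.imwrite("pics/crop1.png",cv2.resize(c["color"][130:260,130:510][...,::-1],None,fx=2,fy=2,interpolation=2))
E
```

```text
top
handle 380 [ 500.3 -318.5   19.5   90.3   77. ] z 152.3 mean [ 499.3 -317.   151.8] yaw 167.2
binall 381 [ 504.7 -298.2  175.7   90.5   77.5] z 99.7 mean [ 508.8 -275.9   99.1] yaw -106.2
stand 702 [ 456.4 -291.2  222.    86.2   58.4] z 29.7 mean [ 448.7 -300.1   29.2] yaw 77.9
tab 174 [550.9 -99.8  12.   79.6  79.9] z 107.2 mean [549.6 -99.4 106.8] yaw 170.0
traywall 436 [565.2 -22.1 169.6 117.1  79.9] z 54.6 mean [568.3   0.8  54.3] yaw -108.9
bay 926 [551.3 308.1 214.  158.9  77.1] z 18.4 mean [551.6 308.3  18.2] yaw -103.3
side
handle 370 [ 501.9 -317.9   21.6   95.1   78.2] z 150.4 mean [ 499.7 -319.   150.1] yaw 167.0
binall 472 [ 506.9 -294.1  170.3   93.2   77.3] z 97.6 mean [ 503.8 -281.1   97.3] yaw -104.8
stand 926 [ 451.1 -312.6   70.5  209.     2.9] z 28.0 mean [ 449.3 -314.2   27.8] yaw 80.8
tab 184 [ 551.8 -101.3   14.1   81.2   80.7] z 104.1 mean [ 550.6 -101.7  103.1] yaw 170.4
traywall 423 [566.6 -21.9 173.7 120.5  79.9] z 53.0 mean [561.9 -20.3  53.2] yaw -105.8
bay 545 [552.1 308.1 218.2 160.8  77. ] z 16.4 mean [549.1 302.4  16.5] yaw -103.3
```

View pics/crop1.png

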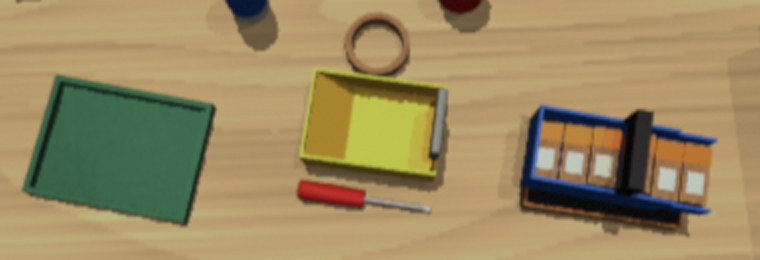

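The crop shows the blue bin (x 520–715) with six cartons, three behind the handle and two visible in front. The yellow tray is at (375,122) with its tab at (440,125), and the bay at (120,150). Depth fits:
- **Bin:** handle (501,−318), yaw −102.8°
- **Tray:** centre (566,−22), yaw −100°
- **Bay:** (552,308), yaw −103°

The sizes agree with those given, so I'm moving to the handle.

Call:
send_rows --plan '[{"travel":[-41.3,-26.2,0],"delta_rot":[0,0,-3.5],"fingers":-1},{"travel":[-41.3,-26.2,0],"delta_rot":[0,0,0],"fingers":-1},{"travel":[-41.3,-26.2,0],"delta_rot":[0,0,0],"fingers":-1},{"travel":[-41.3,-26.2,0],"delta_rot":[0,0,0],"fingers":-1},{"travel":[-41.3,-26.2,0],"delta_rot":[0,0,0],"fingers":-1},{"travel":[-41.3,-26.2,0],"delta_rot":[0,0,0],"fingers":-1},{"travel":[-41.3,-26.2,0],"delta_rot":[0,0,0],"fingers":-1},{"travel":[-41.3,-26.2,0],"delta_rot":[0,0,0],"fingers":-1},{"travel":[-16.2,-44.9,0],"delta_rot":[0,0,0],"fingers":-1},{"travel":[-16.2,-44.9,0],"delta_rot":[0,0,0],"fingers":-1},{"travel":[-16.2,-44.9,0],"delta_rot":[0,0,0],"fingers":-1},{"travel":[-16.2,-44.9,0],"delta_rot":[0,0,0],"fingers":-1},{"travel":[-16.2,-44.9,0],"delta_rot":[0,0,0],"fingers":-1},{"travel":[-16.2,-44.9,0],"delta_rot":[0,0,0],"fingers":-1},{"travel":[-16.2,-44.9,0],"delta_rot":[0,0,0],"fingers":-1},{"travel":[-16.2,-44.9,0],"delta_rot":[0,0,0],"fingers":-1},{"travel":[-16.2,-44.9,0],"delta_rot":[0,0,0],"fingers":-1},{"travel":[-16.2,-44.9,0],"delta_rot":[0,0,0],"fingers":-1},{"travel":[-16.2,-44.9,0],"delta_rot":[0,0,0],"fingers":-1},{"travel":[-16.2,-44.9,0],"delta_rot":[0,0,0],"fingers":-1}]'

```text
clock: 4.15
eef_pos: [498.0, -322.0, 224.5]
eef_rot: [-3.142, 0.0, 2.918]
wrist_force: [0.6, 0.5, 0.8]
finger_gap: 93.9
```

```bash
cat >> h.py <<'E'
from scipy.spatial.transform import Rotation as Ro
def go(target,s=None):
    s=s or manip.read_state(); R=Ro.from_euler("xyz",s["eef_rot"])
    return np.round(R.inv().apply(np.array(target)-s["eef_pos"]),1)
def st():
    s=manip.read_state(); print("t",round(s["clock"],2),"pos",np.round(s["eef_pos"],1),"rotdeg",np.round(np.degrees(s["eef_rot"]),1),"F",np.round(s["wrist_force"],1),"gap",round(s["finger_gap"],1),"j",np.round(s["joints"],2)); return s
E
python3 - <<'E'
from h import *
s=st(); print(go((500.8,-318.2,137)))
E
```

```text
t 4.15 pos [ 498.  -322.   224.5] rotdeg [-180.     0.   167.2] F [0.6 0.5 0.8] gap 93.9 j [-0.64  0.4   1.39  0.    1.35 -1.98]
[-1.9  4.3 87.5]
```

Call:
send_rows --plan '[{"travel":[-1,2,20],"delta_rot":[0,0,0],"fingers":-1},{"travel":[-1,2,30],"delta_rot":[0,0,0],"fingers":-1},{"travel":[0,0,27],"delta_rot":[0,0,0],"fingers":-1},{"travel":[0,0,10],"delta_rot":[0,0,0],"fingers":-1},{"travel":[0,0,0],"delta_rot":[0,0,0],"fingers":0.3},{"travel":[0,0,0],"delta_rot":[0,0,0],"fingers":1},{"travel":[0,0,0],"delta_rot":[0,0,0],"fingers":1},{"travel":[0,0,0],"delta_rot":[0,0,0],"fingers":1},{"travel":[0,0,0],"delta_rot":[0,0,0],"fingers":1},{"travel":[0,0,0],"delta_rot":[0,0,0],"fingers":1}]' --grip_force 55

```text
clock: 5.4
eef_pos: [500.9, -316.9, 137.5]
eef_rot: [-3.142, -0.0, 2.918]
wrist_force: [-0.5, -0.1, -0.5]
finger_gap: 37.5
```

Call:
send_rows --plan '[{"travel":[0,0,0],"delta_rot":[0,0,0],"fingers":1},{"travel":[0,0,0],"delta_rot":[0,0,0],"fingers":1},{"travel":[0,0,0],"delta_rot":[0,0,0],"fingers":1},{"travel":[0,0,0],"delta_rot":[0,0,0],"fingers":1},{"travel":[0,0,0],"delta_rot":[0,0,0],"fingers":1}]'

```text
clock: 6.02
eef_pos: [500.9, -317.0, 137.4]
eef_rot: [-3.142, -0.0, 2.918]
wrist_force: [0.3, -0.5, 0.1]
finger_gap: 17.9
```

Run:
```python
from h import *
s=st()
```

```text
t 6.03 pos [ 500.9 -317.   137.4] rotdeg [-180.    -0.   167.2] F [ 0.3 -0.5  0.1] gap 17.9 j [-0.63  0.47  1.49 -0.    1.18 -1.97]
```

Call:
send_rows --plan '[{"travel":[0,0,-8],"delta_rot":[0,0,0],"fingers":1},{"travel":[0,0,-20],"delta_rot":[0,0,0],"fingers":1},{"travel":[0,0,-32],"delta_rot":[0,0,0],"fingers":1},{"travel":[0,0,-35],"delta_rot":[0,0,0],"fingers":1},{"travel":[0,0,-28],"delta_rot":[0,0,0],"fingers":1},{"travel":[0,0,-12],"delta_rot":[0,0,0],"fingers":1},{"travel":[0.7,10,0],"delta_rot":[0,0,0],"fingers":1},{"travel":[0.7,25,0],"delta_rot":[0,0,0],"fingers":1},{"travel":[0.7,40,0],"delta_rot":[0,0,0],"fingers":1},{"travel":[0.7,40,0],"delta_rot":[0,0,0],"fingers":1},{"travel":[0.7,40,0],"delta_rot":[0,0,0],"fingers":1},{"travel":[0.7,40,0],"delta_rot":[0,0,0],"fingers":1},{"travel":[0.7,40,0],"delta_rot":[0,0,0],"fingers":1},{"travel":[0.7,40,0],"delta_rot":[0,0,0],"fingers":1},{"travel":[0.7,40,0],"delta_rot":[0,0,0],"fingers":1},{"travel":[0.7,40,0],"delta_rot":[0,0,0],"fingers":1},{"travel":[0.7,40,0],"delta_rot":[0,0,0],"fingers":1},{"travel":[0.7,35,0],"delta_rot":[0,0,0],"fingers":1},{"travel":[0.7,25,0],"delta_rot":[0,0,0],"fingers":1},{"travel":[0.7,11,0],"delta_rot":[0,0,0],"fingers":1}]'

```text
clock: 8.52
eef_pos: [594.1, 141.2, 270.8]
eef_rot: [-3.141, -0.002, 2.919]
wrist_force: [0.4, -1.0, -5.4]
finger_gap: 17.5
```

```bash
cat >> h.py <<'E'
LIP=np.array([575.7,34.1]); U=np.array([-0.1736,-0.9848])
def tcp(th,zl=80,lip=LIP):
    c,s=np.cos(np.radians(th)),np.sin(np.radians(th))
    return np.r_[lip-U*(108*c-77*s), zl+108*s+77*c]
def rows(ths,zl=80):   # rows: rotate about tool x by -dth, then shift... shift given in axes before the row
    out=[]
    for a,b in zip(ths[:-1],ths[1:]):
        d=tcp(b,zl)-tcp(a,zl); du=d[:2]@U; t=np.radians(a)
        # tool y = -(bin x), tool z = -(bin z)
        bx=du*np.cos(t)-d[2]*np.sin(t); bz=du*np.sin(t)+d[2]*np.cos(t)
        out.append((round(b-a,2),round(-bx,1),round(-bz,1)))
    return out
E
python3 - <<'E'
from h import *
s=st(); print("to th0",go(tcp(0)))
print(rows([0,4,8,12,16,20,22]))
print(rows(list(range(22,38))))
print(w(camera("top"),[0,0,0]),[np.round(w(camera("top"),d["at"])) for d in tip_of("bin_lip","top")])
E
```

```text
t 8.53 pos [594.1 141.2 270.8] rotdeg [-1.799e+02 -1.000e-01  1.673e+02] F [ 0.4 -1.  -5.4] gap 17.5 j [ 0.17  0.41  1.27  0.    1.47 -1.18]
to th0 [ -0.8  -0.5 113.8]
[(4, np.float64(-5.6), np.float64(-7.3)), (4, np.float64(-5.6), np.float64(-7.3)), (4, np.float64(-5.6), np.float64(-7.3)), (4, np.float64(-5.6), np.float64(-7.3)), (4, np.float64(-5.6), np.float64(-7.3)), (2, np.float64(-2.8), np.float64(-3.7))]
[(1, np.float64(-1.4), np.float64(-1.9)), (1, np.float64(-1.4), np.float64(-1.9)), (1, np.float64(-1.4), np.float64(-1.9)), (1, np.float64(-1.4), np.float64(-1.9)), (1, np.float64(-1.4), np.float64(-1.9)), (1, np.float64(-1.4), np.float64(-1.9)), (1, np.float64(-1.4), np.float64(-1.9)), (1, np.float64(-1.4), np.float64(-1.9)), (1, np.float64(-1.4), np.float64(-1.9)), (1, np.float64(-1.4), np.float64(-1.9)), (1, np.float64(-1.4), np.float64(-1.9)), (1, np.float64(-1.4), np.float64(-1.9)), (1, np.float64(-1.4), np.float64(-1.9)), (1, np.float64(-1.4), np.float64(-1.9)), (1, np.float64(-1.4), np.float64(-1.9))]
[356.07470998 -29.34656457 980.48240795] [array([570.,  33., 196.])]
```

Call:
send_rows --plan '[{"travel":[0,0,10],"delta_rot":[0,0,-0.9],"fingers":1},{"travel":[0,0,25],"delta_rot":[0,0,-1],"fingers":1},{"travel":[0,0,30],"delta_rot":[0,0,-1],"fingers":1},{"travel":[-0.8,0,28],"delta_rot":[0,0,0],"fingers":1},{"travel":[0,0,14],"delta_rot":[0,0,0],"fingers":1},{"travel":[0,0,6],"delta_rot":[0,0,0],"fingers":1},{"travel":[0,-2.8,-3.7],"delta_rot":[-2,0,0],"fingers":1},{"travel":[0,-4.2,-5.5],"delta_rot":[-3,0,0],"fingers":1},{"travel":[0,-4.2,-5.5],"delta_rot":[-3,0,0],"fingers":1},{"travel":[0,-4.2,-5.5],"delta_rot":[-3,0,0],"fingers":1},{"travel":[0,-4.2,-5.5],"delta_rot":[-3,0,0],"fingers":1},{"travel":[0,-4.2,-5.5],"delta_rot":[-3,0,0],"fingers":1},{"travel":[0,-2.8,-3.7],"delta_rot":[-2,0,0],"fingers":1},{"travel":[0,-1.4,-1.9],"delta_rot":[-1,0,0],"fingers":1},{"travel":[0,-1.4,-1.9],"delta_rot":[-1,0,0],"fingers":1},{"travel":[0,0,0],"delta_rot":[0,0,0],"fingers":1},{"travel":[0,0,0],"delta_rot":[0,0,0],"fingers":1}]'

```text
clock: 10.8
eef_pos: [589.5, 105.2, 192.8]
eef_rot: [2.775, 0.0, 2.969]
wrist_force: [-0.7, -0.2, -6.4]
finger_gap: 17.6
```

```bash
cat >> h.py <<'E'
def packs(n="side"):
    c=camera(n); print(n,[(np.round(w(c,d["at"])).astype(int).tolist(),round(d["confidence"],2)) for d in tip_of("pack_a",n) if w(c,d["at"])[0]>420]); return c
E
python3 - <<'E'
from h import *
s=st(); R=Ro.from_euler("xyz",s["eef_rot"]).as_matrix(); bx,bz=-R[:,1],-R[:,2]
print("lip",s["eef_pos"]+108*bx-77*bz,"tilt",np.degrees(np.arcsin(-bx[2])),np.degrees(np.arctan2(bx[1],bx[0])))
c=packs("side"); t=packs("top")
cv2.imwrite("pics/tilt1.png",np.hstack([cv2.resize(x[...,::-1],None,fx=2,fy=2,interpolation=2) for x in (c["color"][70:270,200:400],t["color"][100:300,200:400])]))
E
```

```text
t 10.8 pos [589.5 105.2 192.8] rotdeg [159.    0.  170.1] F [-0.7 -0.2 -6.4] gap 17.6 j [-0.04  0.4   1.51  0.39  1.21 -1.57]
lip [576.8673231   32.9880012   82.18779553] tilt 20.985274367119274 -99.90091505611848
side [([608, 214, 148], 0.78), ([601, 179, 143], 0.69), ([600, 150, 132], 0.62), ([580, 47, 96], 0.59), ([584, 78, 114], 0.54), ([595, 105, 123], 0.51)]
top [([606, 183, 144], 0.75), ([610, 212, 148], 0.72), ([600, 146, 135], 0.67)]
```

View pics/tilt1.png

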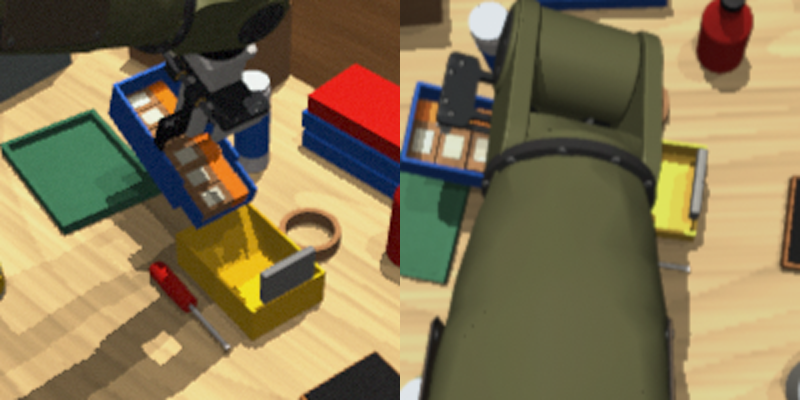

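The left panel shows the lip over the tray's −x edge, centred, with six cartons still in the bin at 21°. I'll creep up in small steps and check the side-view detections.

Call:
send_rows --plan '[{"travel":[0,-1.4,-1.9],"delta_rot":[-1,0,0],"fingers":1},{"travel":[0,-1.4,-1.9],"delta_rot":[-1,0,0],"fingers":1},{"travel":[0,-1.4,-1.9],"delta_rot":[-1,0,0],"fingers":1},{"travel":[0,0,0],"delta_rot":[0,0,0],"fingers":1},{"travel":[0,0,0],"delta_rot":[0,0,0],"fingers":1},{"travel":[0,0,0],"delta_rot":[0,0,0],"fingers":1}]'

```text
clock: 11.75
eef_pos: [588.4, 99.2, 196.5]
eef_rot: [2.723, 0.0, 2.969]
wrist_force: [0.1, 0.3, -5.1]
finger_gap: 17.5
```

```bash
python3 -c "
from h import *
st();packs()"
```

```text
t 11.75 pos [588.4  99.2 196.5] rotdeg [156.    0.  170.1] F [ 0.1  0.3 -5.1] gap 17.5 j [-0.07  0.39  1.52  0.45  1.22 -1.62]
side [([585, 76, 118], 0.86), ([595, 102, 125], 0.83), ([600, 179, 155], 0.74), ([579, 44, 100], 0.73), ([607, 211, 154], 0.61), ([598, 146, 139], 0.52)]
```

Call:
send_rows --plan '[{"travel":[0,-1.4,-1.9],"delta_rot":[-1,0,0],"fingers":1},{"travel":[0,0,0],"delta_rot":[0,0,0],"fingers":1},{"travel":[0,0,0],"delta_rot":[0,0,0],"fingers":1},{"travel":[0,0,0],"delta_rot":[0,0,0],"fingers":1}]'

```text
clock: 12.35
eef_pos: [588.1, 97.1, 197.7]
eef_rot: [2.705, 0.0, 2.969]
wrist_force: [-0.5, 0.5, -6.2]
finger_gap: 17.7
```

```bash
python3 -c "
from h import *
st();packs()"
```

```text
t 12.35 pos [588.1  97.1 197.7] rotdeg [155.    0.  170.1] F [-0.5  0.5 -6.2] gap 17.7 j [-0.08  0.39  1.52  0.46  1.22 -1.63]
side [([580, 46, 94], 0.9), ([591, 99, 128], 0.81), ([585, 75, 120], 0.78), ([599, 148, 139], 0.59), ([610, 210, 157], 0.57), ([599, 176, 153], 0.5)]
```

Call:
send_rows --plan '[{"travel":[0,-1.4,-1.9],"delta_rot":[-1,0,0],"fingers":1},{"travel":[0,0,0],"delta_rot":[0,0,0],"fingers":1},{"travel":[0,0,0],"delta_rot":[0,0,0],"fingers":1},{"travel":[0,0,0],"delta_rot":[0,0,0],"fingers":1}]'

```text
clock: 12.95
eef_pos: [587.7, 95.0, 198.8]
eef_rot: [2.688, 0.0, 2.968]
wrist_force: [-0.8, -0.3, -6.0]
finger_gap: 17.9
```

```bash
python3 -c "
from h import *
st();packs()"
```

```text
t 12.95 pos [587.7  95.  198.8] rotdeg [154.    0.  170.1] F [-0.8 -0.3 -6. ] gap 17.9 j [-0.09  0.39  1.53  0.48  1.23 -1.65]
side [([611, 205, 162], 0.8), ([581, 43, 92], 0.71), ([585, 72, 119], 0.71), ([594, 102, 131], 0.58), ([600, 174, 155], 0.46), ([602, 145, 142], 0.41)]
```

Call:
send_rows --plan '[{"travel":[0,-1.4,-1.9],"delta_rot":[-1,0,0],"fingers":1},{"travel":[0,0,0],"delta_rot":[0,0,0],"fingers":1},{"travel":[0,0,0],"delta_rot":[0,0,0],"fingers":1},{"travel":[0,0,0],"delta_rot":[0,0,0],"fingers":1}]'

```text
clock: 13.55
eef_pos: [587.3, 93.0, 199.8]
eef_rot: [2.67, -0.0, 2.969]
wrist_force: [0.9, -0.8, -5.4]
finger_gap: 17.5
```

```bash
python3 -c "
from h import *
st();packs()"
```

```text
t 13.55 pos [587.3  93.  199.8] rotdeg [153.   -0.  170.1] F [ 0.9 -0.8 -5.4] gap 17.5 j [-0.1   0.39  1.53  0.5   1.23 -1.67]
side [([608, 206, 164], 0.75), ([602, 169, 159], 0.73), ([583, 46, 94], 0.67), ([594, 100, 131], 0.65), ([583, 75, 118], 0.52), ([599, 145, 143], 0.4)]
```

Call:
send_rows --plan '[{"travel":[0,-1.4,-1.9],"delta_rot":[-1,0,0],"fingers":1},{"travel":[0,0,0],"delta_rot":[0,0,0],"fingers":1},{"travel":[0,0,0],"delta_rot":[0,0,0],"fingers":1},{"travel":[0,0,0],"delta_rot":[0,0,0],"fingers":1}]'

```text
clock: 14.15
eef_pos: [587.0, 90.9, 200.9]
eef_rot: [2.653, -0.0, 2.969]
wrist_force: [-0.6, 0.1, -5.7]
finger_gap: 17.4
```

```bash
python3 -c "
from h import *
st();packs()"
```

```text
t 14.15 pos [587.   90.9 200.9] rotdeg [152.   -0.  170.1] F [-0.6  0.1 -5.7] gap 17.4 j [-0.11  0.39  1.53  0.52  1.24 -1.68]
side [([586, 74, 120], 0.75), ([594, 102, 132], 0.73), ([578, 45, 95], 0.57), ([598, 143, 145], 0.57), ([603, 201, 168], 0.51), ([743, 141, 1], 0.27)]
```

Call:
send_rows --plan '[{"travel":[0,-1.4,-1.9],"delta_rot":[-1,0,0],"fingers":1},{"travel":[0,0,0],"delta_rot":[0,0,0],"fingers":1},{"travel":[0,0,0],"delta_rot":[0,0,0],"fingers":1},{"travel":[0,0,0],"delta_rot":[0,0,0],"fingers":1}]'

```text
clock: 14.75
eef_pos: [586.6, 88.8, 202.0]
eef_rot: [2.636, 0.0, 2.969]
wrist_force: [-0.7, -0.4, -6.5]
finger_gap: 17.6
```

```bash
python3 -c "
from h import *
st();packs()"
```

```text
t 14.75 pos [586.6  88.8 202. ] rotdeg [151.    0.  170.1] F [-0.7 -0.4 -6.5] gap 17.6 j [-0.12  0.38  1.54  0.54  1.24 -1.7 ]
side [([579, 42, 94], 0.82), ([604, 206, 171], 0.78), ([595, 99, 134], 0.64), ([599, 169, 163], 0.47), ([600, 139, 149], 0.41)]
```

Call:
send_rows --plan '[{"travel":[0,-1.4,-1.9],"delta_rot":[-1,0,0],"fingers":1},{"travel":[0,0,0],"delta_rot":[0,0,0],"fingers":1},{"travel":[0,0,0],"delta_rot":[0,0,0],"fingers":1},{"travel":[0,0,0],"delta_rot":[0,0,0],"fingers":1}]'

```text
clock: 15.35
eef_pos: [586.3, 86.7, 203.0]
eef_rot: [2.618, 0.0, 2.969]
wrist_force: [-0.6, 0.9, -5.4]
finger_gap: 17.8
```

```bash
python3 -c "
from h import *
st();packs()"
```

```text
t 15.35 pos [586.3  86.7 203. ] rotdeg [150.    0.  170.1] F [-0.6  0.9 -5.4] gap 17.8 j [-0.13  0.38  1.54  0.56  1.24 -1.72]
side [([578, 44, 95], 0.87), ([595, 100, 136], 0.69), ([548, 309, 0], 0.69), ([581, 70, 121], 0.68), ([597, 141, 151], 0.64), ([605, 201, 174], 0.59), ([599, 171, 165], 0.57)]
```

Call:
send_rows --plan '[{"travel":[0,0,0],"delta_rot":[0,0,0],"fingers":1},{"travel":[0,0,0],"delta_rot":[0,0,0],"fingers":1}]'

```text
clock: 15.7
eef_pos: [586.3, 86.7, 202.9]
eef_rot: [2.618, 0.0, 2.969]
wrist_force: [-0.3, -0.6, -5.2]
finger_gap: 17.7
```

```bash
python3 -c "
from h import *
st();packs()"
```

```text
t 15.7 pos [586.3  86.7 202.9] rotdeg [150.    0.  170.1] F [-0.3 -0.6 -5.2] gap 17.7 j [-0.13  0.38  1.54  0.56  1.24 -1.72]
side [([607, 202, 174], 0.71), ([580, 42, 98], 0.7), ([585, 72, 121], 0.67), ([599, 138, 152], 0.56)]
```

Call:
send_rows --plan '[{"travel":[0,-1.4,-1.9],"delta_rot":[-1,0,0],"fingers":1},{"travel":[0,0,0],"delta_rot":[0,0,0],"fingers":1},{"travel":[0,0,0],"delta_rot":[0,0,0],"fingers":1},{"travel":[0,0,0],"delta_rot":[0,0,0],"fingers":1}]'

```text
clock: 16.3
eef_pos: [585.9, 84.5, 203.9]
eef_rot: [2.601, 0.0, 2.969]
wrist_force: [0.5, -0.6, -6.3]
finger_gap: 17.8
```

```bash
python3 -c "
from h import *
st();packs()"
```

```text
t 16.3 pos [585.9  84.5 203.9] rotdeg [149.    0.  170.1] F [ 0.5 -0.6 -6.3] gap 17.8 j [-0.14  0.38  1.54  0.57  1.25 -1.73]
side [([585, 72, 122], 0.67), ([595, 98, 138], 0.59), ([607, 196, 180], 0.58), ([600, 168, 169], 0.51), ([595, 137, 152], 0.5)]
```

Call:
send_rows --plan '[{"travel":[0,-0.7,-1],"delta_rot":[-0.5,0,0],"fingers":1},{"travel":[0,0,0],"delta_rot":[0,0,0],"fingers":1},{"travel":[0,0,0],"delta_rot":[0,0,0],"fingers":1},{"travel":[0,0,0],"delta_rot":[0,0,0],"fingers":1}]'

```text
clock: 16.9
eef_pos: [585.7, 83.4, 204.4]
eef_rot: [2.592, 0.0, 2.968]
wrist_force: [0.0, 0.3, -6.5]
finger_gap: 17.7
```

```bash
python3 -c "
from h import *
st();packs()"
```

```text
t 16.9 pos [585.7  83.4 204.4] rotdeg [148.5   0.  170.1] F [ 0.   0.3 -6.5] gap 17.7 j [-0.15  0.38  1.55  0.58  1.25 -1.74]
side [([590, 96, 134], 0.71), ([582, 68, 124], 0.68), ([604, 201, 178], 0.67), ([581, 39, 96], 0.56), ([599, 165, 169], 0.5), ([596, 138, 152], 0.43)]
```

Call:
send_rows --plan '[{"travel":[0,-0.7,-1],"delta_rot":[-0.5,0,0],"fingers":1},{"travel":[0,0,0],"delta_rot":[0,0,0],"fingers":1},{"travel":[0,0,0],"delta_rot":[0,0,0],"fingers":1},{"travel":[0,0,0],"delta_rot":[0,0,0],"fingers":1}]'

```text
clock: 17.5
eef_pos: [585.5, 82.3, 204.8]
eef_rot: [2.583, -0.0, 2.969]
wrist_force: [0.5, -0.2, -5.7]
finger_gap: 17.8
```

```bash
python3 -c "
from h import *
st();packs()"
```

```text
t 17.5 pos [585.5  82.3 204.8] rotdeg [148.   -0.  170.1] F [ 0.5 -0.2 -5.7] gap 17.8 j [-0.15  0.38  1.55  0.59  1.26 -1.75]
side [([586, 70, 123], 0.89), ([594, 96, 138], 0.77), ([580, 42, 97], 0.72), ([606, 195, 181], 0.69), ([599, 167, 171], 0.67), ([745, 141, 1], 0.57), ([596, 137, 157], 0.56), ([555, -95, 90], 0.55)]
```

Call:
send_rows --plan '[{"travel":[0,-0.7,-1],"delta_rot":[-0.5,0,0],"fingers":1},{"travel":[0,0,0],"delta_rot":[0,0,0],"fingers":1},{"travel":[0,0,0],"delta_rot":[0,0,0],"fingers":1},{"travel":[0,0,0],"delta_rot":[0,0,0],"fingers":1}]'

```text
clock: 18.1
eef_pos: [585.3, 81.2, 205.4]
eef_rot: [2.574, 0.0, 2.968]
wrist_force: [0.8, 0.5, -5.6]
finger_gap: 17.9
```

```bash
python3 -c "
from h import *
st();packs()"
```

```text
t 18.1 pos [585.3  81.2 205.4] rotdeg [147.5   0.  170.1] F [ 0.8  0.5 -5.6] gap 17.9 j [-0.16  0.38  1.55  0.6   1.26 -1.76]
side [([593, 97, 137], 0.78), ([583, 41, 96], 0.68), ([600, 168, 171], 0.6), ([606, 197, 179], 0.59), ([584, 69, 123], 0.58), ([597, 138, 157], 0.43)]
```

Call:
send_rows --plan '[{"travel":[0,-0.7,-1],"delta_rot":[-0.5,0,0],"fingers":1},{"travel":[0,0,0],"delta_rot":[0,0,0],"fingers":1},{"travel":[0,0,0],"delta_rot":[0,0,0],"fingers":1},{"travel":[0,0,0],"delta_rot":[0,0,0],"fingers":1}]'

```text
clock: 18.7
eef_pos: [585.1, 80.1, 205.8]
eef_rot: [2.566, -0.0, 2.969]
wrist_force: [-0.1, -0.1, -6.3]
finger_gap: 17.4
```

```bash
python3 -c "
from h import *
st();packs()"
```

```text
t 18.7 pos [585.1  80.1 205.8] rotdeg [147.   -0.  170.1] F [-0.1 -0.1 -6.3] gap 17.4 j [-0.16  0.39  1.55  0.61  1.26 -1.77]
side [([592, 92, 138], 0.72), ([600, 166, 174], 0.65), ([605, 192, 181], 0.6), ([599, 135, 157], 0.55), ([579, 43, 97], 0.54), ([583, 71, 124], 0.54), ([481, -4, 1], 0.38)]
```

Call:
send_rows --plan '[{"travel":[0,-0.7,-1],"delta_rot":[-0.5,0,0],"fingers":1},{"travel":[0,0,0],"delta_rot":[0,0,0],"fingers":1},{"travel":[0,0,0],"delta_rot":[0,0,0],"fingers":1},{"travel":[0,0,0],"delta_rot":[0,0,0],"fingers":1}]'

```text
clock: 19.3
eef_pos: [584.9, 79.0, 206.3]
eef_rot: [2.557, -0.0, 2.969]
wrist_force: [-0.7, 0.2, -6.1]
finger_gap: 17.4
```

```bash
python3 -c "
from h import *
st();packs()"
```

```text
t 19.3 pos [584.9  79.  206.3] rotdeg [146.5  -0.  170.1] F [-0.7  0.2 -6.1] gap 17.4 j [-0.17  0.39  1.55  0.62  1.27 -1.77]
side [([584, 70, 123], 0.86), ([600, 161, 175], 0.77), ([593, 97, 134], 0.72), ([607, 193, 185], 0.69), ([577, 38, 94], 0.58), ([595, 134, 156], 0.45), ([754, -144, 0], 0.4)]
```

Call:
send_rows --plan '[{"travel":[0,-0.7,-1],"delta_rot":[-0.5,0,0],"fingers":1},{"travel":[0,0,0],"delta_rot":[0,0,0],"fingers":1},{"travel":[0,0,0],"delta_rot":[0,0,0],"fingers":1},{"travel":[0,0,0],"delta_rot":[0,0,0],"fingers":1}]'

```text
clock: 19.9
eef_pos: [584.7, 77.9, 206.7]
eef_rot: [2.548, 0.0, 2.968]
wrist_force: [0.1, 1.2, -5.3]
finger_gap: 17.9
```

```bash
python3 -c "
from h import *
st();packs()"
```

```text
t 19.9 pos [584.7  77.9 206.7] rotdeg [146.    0.  170.1] F [ 0.1  1.2 -5.3] gap 17.9 j [-0.17  0.39  1.55  0.63  1.27 -1.78]
side [([581, 67, 122], 0.88), ([579, 36, 95], 0.78), ([593, 89, 137], 0.64), ([598, 134, 160], 0.6), ([680, -25, -2], 0.5), ([600, 160, 176], 0.47), ([606, 195, 185], 0.39)]
```

Call:
send_rows --plan '[{"travel":[0,-0.7,-1],"delta_rot":[-0.5,0,0],"fingers":1},{"travel":[0,0,0],"delta_rot":[0,0,0],"fingers":1},{"travel":[0,0,0],"delta_rot":[0,0,0],"fingers":1},{"travel":[0,0,0],"delta_rot":[0,0,0],"fingers":1}]'

```text
clock: 20.5
eef_pos: [584.5, 76.8, 207.2]
eef_rot: [2.539, 0.0, 2.968]
wrist_force: [-0.2, 0.1, -5.6]
finger_gap: 17.7
```

```bash
python3 -c "
from h import *
st();c=packs()
cv2.imwrite('pics/tilt2.png',cv2.resize(c['color'][80:250,220:400][...,::-1],None,fx=3,fy=3,interpolation=2))"
```

```text
t 20.5 pos [584.5  76.8 207.2] rotdeg [145.5   0.  170.1] F [-0.2  0.1 -5.6] gap 17.7 j [-0.18  0.39  1.55  0.63  1.27 -1.79]
side [([575, 12, 44], 0.85), ([595, 162, 178], 0.65), ([583, 52, 115], 0.64), ([600, 133, 158], 0.59), ([605, 194, 184], 0.56), ([587, 79, 132], 0.55)]
```

View pics/tilt2.png

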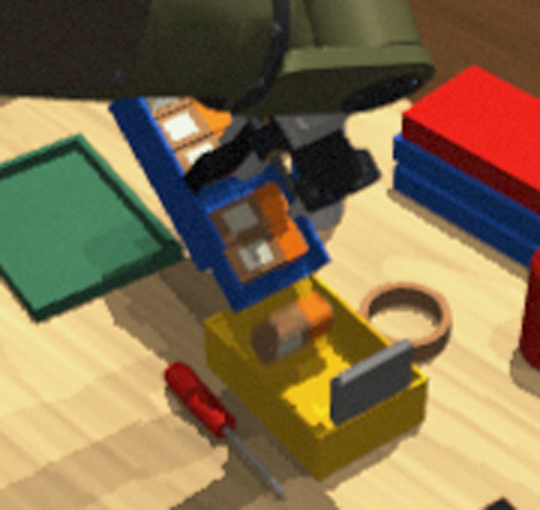

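The first carton is sliding down the tray ramp at (290,325), and the next two are moving toward the lip. Holding this angle.

Call:
send_rows --plan '[{"travel":[0,0,0],"delta_rot":[0,0,0],"fingers":1},{"travel":[0,0,0],"delta_rot":[0,0,0],"fingers":1},{"travel":[0,0,0],"delta_rot":[0,0,0],"fingers":1},{"travel":[0,0,0],"delta_rot":[0,0,0],"fingers":1}]'

```text
clock: 21.1
eef_pos: [584.5, 76.8, 207.2]
eef_rot: [2.539, 0.0, 2.969]
wrist_force: [0.6, 0.9, -4.7]
finger_gap: 17.5
```

```bash
python3 -c "
from h import *
st();c=packs()"
```

```text
t 21.1 pos [584.5  76.8 207.2] rotdeg [145.5   0.  170.1] F [ 0.6  0.9 -4.7] gap 17.5 j [-0.18  0.39  1.55  0.63  1.27 -1.79]
side [([584, 37, 101], 0.88), ([598, 159, 177], 0.67), ([571, 6, 25], 0.64), ([568, -27, 9], 0.59), ([595, 133, 161], 0.51), ([604, 193, 186], 0.51)]
```

Call:
send_rows --plan '[{"travel":[0,0,0],"delta_rot":[0,0,0],"fingers":1},{"travel":[0,0,0],"delta_rot":[0,0,0],"fingers":1},{"travel":[0,0,0],"delta_rot":[0,0,0],"fingers":1},{"travel":[0,0,0],"delta_rot":[0,0,0],"fingers":1}]'

```text
clock: 21.7
eef_pos: [584.5, 76.7, 207.2]
eef_rot: [2.539, 0.0, 2.968]
wrist_force: [0.3, -0.9, -4.8]
finger_gap: 17.6
```

```bash
python3 -c "
from h import *
st();c=packs()
cv2.imwrite('pics/tilt3.png',cv2.resize(c['color'][80:250,220:400][...,::-1],None,fx=3,fy=3,interpolation=2))"
```

```text
t 21.7 pos [584.5  76.7 207.2] rotdeg [145.5   0.  170.1] F [ 0.3 -0.9 -4.8] gap 17.6 j [-0.18  0.39  1.55  0.63  1.27 -1.79]
side [([574, 28, 37], 0.87), ([572, 4, 24], 0.82), ([597, 161, 178], 0.65), ([605, 192, 186], 0.59), ([597, 135, 159], 0.56), ([566, -32, 11], 0.52)]
```

View pics/tilt3.png

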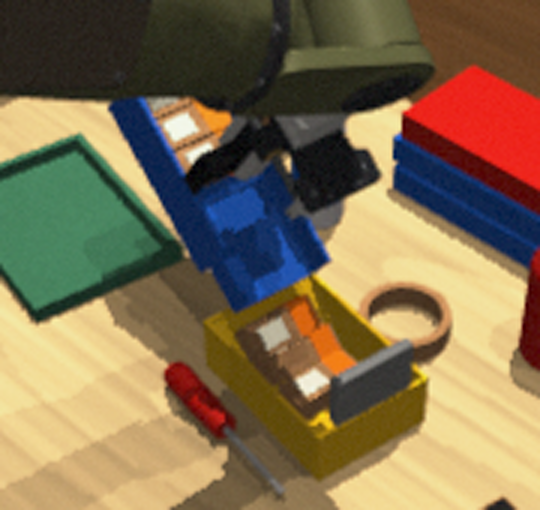

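All three front cartons are in the tray and the rear three remain. Third carton is leaning on the ramp at (290,325). Lifting the bin, levelling it and returning to the stand.

Call:
send_rows --plan '[{"travel":[0,12,-17],"delta_rot":[0,0,0],"fingers":1},{"travel":[0,22,-32],"delta_rot":[0,0,0],"fingers":1},{"travel":[0,0,0],"delta_rot":[4.5,0,0],"fingers":1},{"travel":[0,0,0],"delta_rot":[5,0,0],"fingers":1},{"travel":[0,0,0],"delta_rot":[5,0,0],"fingers":1},{"travel":[0,0,0],"delta_rot":[5,0,0],"fingers":1},{"travel":[0,0,0],"delta_rot":[5,0,0],"fingers":1},{"travel":[0,0,0],"delta_rot":[5,0,0],"fingers":1},{"travel":[0,0,0],"delta_rot":[5,0,0],"fingers":1},{"travel":[-0.5,-10,0],"delta_rot":[0,0,0.9],"fingers":1},{"travel":[-0.5,-25,0],"delta_rot":[0,0,1],"fingers":1},{"travel":[-0.5,-40,0],"delta_rot":[0,0,1],"fingers":1},{"travel":[-0.5,-42,0],"delta_rot":[0,0,0],"fingers":1},{"travel":[-0.5,-42,0],"delta_rot":[0,0,0],"fingers":1},{"travel":[-0.5,-42,0],"delta_rot":[0,0,0],"fingers":1},{"travel":[-0.5,-42,0],"delta_rot":[0,0,0],"fingers":1},{"travel":[-0.5,-42,0],"delta_rot":[0,0,0],"fingers":1},{"travel":[-0.5,-42,0],"delta_rot":[0,0,0],"fingers":1},{"travel":[-0.5,-42,0],"delta_rot":[0,0,0],"fingers":1},{"travel":[-0.5,-25,0],"delta_rot":[0,0,0],"fingers":1}]'

```text
clock: 24.3
eef_pos: [503.4, -311.2, 267.7]
eef_rot: [3.14, 0.002, 2.915]
wrist_force: [0.2, -0.5, -4.1]
finger_gap: 17.7
```

```bash
python3 -c "
from h import *
st();print(go((500.9,-317.0,138)));c=packs()
s=manip.read_state();P=near(cloud(c),500,-318,90,250,300)
W=cloud(camera('top'));print(rect(near(W,500,-318,150,225,240)))"
```

```text
t 24.3 pos [ 503.4 -311.2  267.7] rotdeg [1.799e+02 1.000e-01 1.670e+02] F [ 0.2 -0.5 -4.1] gap 17.7 j [-0.62  0.37  1.33  0.    1.44 -1.96]
[  1.4  -6.4 129.7]
side [([523, -222, 186], 0.75), ([514, -258, 196], 0.74), ([576, 28, 39], 0.73), ([570, -31, 10], 0.72), ([511, -288, 196], 0.67), ([573, 8, 26], 0.51)]
[ 515.3 -259.2  106.2   90.8   76.8]
```

Call:
send_rows --plan '[{"travel":[0.7,-3.2,10],"delta_rot":[0,0,0],"fingers":1},{"travel":[0.7,-3.2,28],"delta_rot":[0,0,0],"fingers":1},{"travel":[0,0,32],"delta_rot":[0,0,0],"fingers":1},{"travel":[0,0,28],"delta_rot":[0,0,0],"fingers":1},{"travel":[0,0,16],"delta_rot":[0,0,0],"fingers":1},{"travel":[0,0,6],"delta_rot":[0,0,0],"fingers":1},{"travel":[0,0,3],"delta_rot":[0,0,0],"fingers":1},{"travel":[0,0,3],"delta_rot":[0,0,0],"fingers":1},{"travel":[0,0,2],"delta_rot":[0,0,0],"fingers":1},{"travel":[0,0,0],"delta_rot":[0,0,0],"fingers":1}]'

```text
clock: 25.7
eef_pos: [501.8, -314.7, 138.9]
eef_rot: [-3.141, 0.0, 2.918]
wrist_force: [-0.2, -0.3, -5.0]
finger_gap: 17.4
```

```bash
python3 -c "
from h import *
st();print(go((500.9,-317.0,137.4)));c=camera('top')
W=cloud(c);print(rect(near(W,504,-300,150,92,104)))
for a in (-95,-50,50,80):
  u=np.array([-.2215,-.975]);p=np.array([501,-317.])+a*u; Q=near(W,*p,60,85,115); d=(Q[:,:2]-p)@u; print(a,np.round(np.median(Q[abs(d)<10][:,2]),1) if len(Q) else None)
"
```

```text
t 25.7 pos [ 501.8 -314.7  138.9] rotdeg [-180.     0.   167.2] F [-0.2 -0.3 -5. ] gap 17.4 j [-0.62  0.47  1.49 -0.    1.18 -1.97]
[ 0.4 -2.4  1.5]
[ 513.6 -262.1  105.7   91.1   77.4]
-95 100.8
-50 100.3
50 None
80 None
```

Call:
send_rows --plan '[{"travel":[0.4,-2.4,0],"delta_rot":[0,0,0],"fingers":1},{"travel":[0,0,1],"delta_rot":[0,0,0],"fingers":1},{"travel":[0,0,0.8],"delta_rot":[0,0,0],"fingers":1},{"travel":[0,0,0],"delta_rot":[0,0,0],"fingers":1}]'

```text
clock: 26.25
eef_pos: [500.9, -317.1, 137.4]
eef_rot: [-3.141, 0.0, 2.918]
wrist_force: [-2.7, 0.2, 2.1]
finger_gap: 17.5
```

```bash
python3 -c "
from h import *
st()"
```

```text
t 26.25 pos [ 500.9 -317.1  137.4] rotdeg [-180.     0.   167.2] F [-2.7  0.2  2.1] gap 17.5 j [-0.63  0.47  1.49 -0.    1.18 -1.97]
```

Call:
send_rows --plan '[{"travel":[0,0,0],"delta_rot":[0,0,0],"fingers":0.2},{"travel":[0,0,0],"delta_rot":[0,0,0],"fingers":0},{"travel":[0,0,0],"delta_rot":[0,0,0],"fingers":0},{"travel":[0,0,0],"delta_rot":[0,0,0],"fingers":0},{"travel":[0,0,0],"delta_rot":[0,0,0],"fingers":0},{"travel":[0,0,-15],"delta_rot":[0,0,0],"fingers":0},{"travel":[0,0,-35],"delta_rot":[0,0,0],"fingers":0},{"travel":[0,0,-35],"delta_rot":[0,0,0],"fingers":0},{"travel":[0,10,-15],"delta_rot":[0,0,0],"fingers":0},{"travel":[0,40,0],"delta_rot":[0,0,0],"fingers":0},{"travel":[0,45,0],"delta_rot":[0,0,0],"fingers":0},{"travel":[0,45,0],"delta_rot":[0,0,0],"fingers":0}]'

```text
clock: 27.75
eef_pos: [531.9, -178.5, 236.7]
eef_rot: [3.141, -0.001, 2.918]
wrist_force: [0.3, -0.6, 0.1]
finger_gap: 46.9
```

Run:
```python
from h import *
s=st(); packs("side"); c=packs("top"); W=cloud(c)
for nm,a in dict(handle=(500,-317,75,143,160),binall=(490,-325,150,92,104),tab=(555,-99,55,95,115),traywall=(568,-19,120,49,60),tray_in=(568,-19,100,60,90)).items():
    P=near(W,*a); print(nm,len(P),rect(P) if len(P)>4 else "", np.round(P.mean(0),1) if len(P) else "")
cv2.imwrite("pics/after.png",cv2.resize(c["color"][130:260,130:510][...,::-1],None,fx=2,fy=2,interpolation=2))
```

```text
t 27.75 pos [ 531.9 -178.5  236.7] rotdeg [180.   -0.  167.2] F [ 0.3 -0.6  0.1] gap 46.9 j [-0.39  0.32  1.47  0.    1.35 -1.74]
side [([505, -295, 67], 0.69), ([510, -261, 65], 0.66), ([519, -231, 53], 0.66), ([577, 26, 39], 0.64), ([500, -317, 31], 0.62), ([570, 4, 27], 0.57), ([566, -29, 10], 0.53)]
top [([561, -26, 15], 0.91), ([576, 30, 38], 0.69), ([676, -32, 1], 0.69), ([576, 2, 24], 0.54)]
handle 0  
binall 41 [ 484.1 -383.9   52.6   99.1   66.1] [ 475.2 -364.3   99.2]
tab 158 [551.6 -99.7  11.9  80.1  80.1] [547.3 -98.5 106.9]
traywall 648 [565.2 -22.  169.9 117.   80.2] [570.2  12.1  54.2]
tray_in 42 [549.4 -33.4 139.1  91.2  82.9] [551.1 -43.   69.1]
```

View pics/after.png

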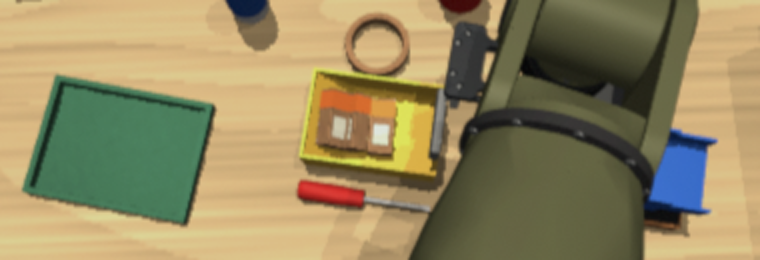

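The tray hasn't moved and holds its cartons at (340,125) and (378,130). The bin is mostly hidden by the arm. Next is the tab at (552,−100,88).

Call:
send_rows --plan '[{"travel":[-0.7,25,0],"delta_rot":[0,0,-0.9],"fingers":0},{"travel":[-0.7,32,0],"delta_rot":[0,0,-1],"fingers":0},{"travel":[-0.8,24,15],"delta_rot":[0,0,-1],"fingers":0},{"travel":[0,0,35],"delta_rot":[0,0,0],"fingers":0},{"travel":[0,0,40],"delta_rot":[0,0,0],"fingers":0},{"travel":[0,0,10],"delta_rot":[0,0,0],"fingers":0},{"travel":[0,0,0],"delta_rot":[0,0,0],"fingers":0}]'

```text
clock: 28.82
eef_pos: [550.8, -102.2, 137.4]
eef_rot: [-3.142, -0.0, 2.968]
wrist_force: [-0.1, 0.3, 0.3]
finger_gap: 46.7
```

```bash
python3 -c "
from h import *
st();print(go((552,-99.9,88)))"
```

```text
t 28.82 pos [ 550.8 -102.2  137.4] rotdeg [-180.   -0.  170.] F [-0.1  0.3  0.3] gap 46.7 j [-0.25  0.41  1.59 -0.    1.15 -1.65]
[-0.7  2.5 49.4]
```

Call:
send_rows --plan '[{"travel":[-0.7,2.5,20],"delta_rot":[0,0,0],"fingers":0},{"travel":[0,0,22],"delta_rot":[0,0,0],"fingers":0},{"travel":[0,0,7],"delta_rot":[0,0,0],"fingers":0},{"travel":[0,0,0],"delta_rot":[0,0,0],"fingers":0.4},{"travel":[0,0,0],"delta_rot":[0,0,0],"fingers":1},{"travel":[0,0,0],"delta_rot":[0,0,0],"fingers":1},{"travel":[0,0,0],"delta_rot":[0,0,0],"fingers":1},{"travel":[0,0,0],"delta_rot":[0,0,0],"fingers":1},{"travel":[0,0,0],"delta_rot":[0,0,0],"fingers":1},{"travel":[0,0,0],"delta_rot":[0,0,0],"fingers":1}]' --grip_force 60

```text
clock: 30.08
eef_pos: [552.1, -99.2, 88.4]
eef_rot: [3.142, 0.001, 2.969]
wrist_force: [-0.3, 2.1, 5.0]
finger_gap: 11.8
```

```bash
python3 -c "
from h import *
st()"
```

```text
t 30.07 pos [552.1 -99.2  88.4] rotdeg [180.    0.  170.1] F [-0.3  2.1  5. ] gap 11.8 j [-0.24  0.47  1.62  0.    1.05 -1.64]
```

Call:
send_rows --plan '[{"travel":[0,0,-4],"delta_rot":[0,0,0],"fingers":1},{"travel":[0,0,-12],"delta_rot":[0,0,0],"fingers":1},{"travel":[0,0,-20],"delta_rot":[0,0,0],"fingers":1},{"travel":[0,0,-20],"delta_rot":[0,0,0],"fingers":1},{"travel":[0,0,-10],"delta_rot":[0,0,0],"fingers":1},{"travel":[0,0,0],"delta_rot":[0,0,0],"fingers":1}]'

```text
clock: 30.82
eef_pos: [552.0, -99.4, 154.5]
eef_rot: [-3.141, 0.001, 2.968]
wrist_force: [-0.7, -0.7, -3.1]
finger_gap: 11.6
```

```bash
python3 -c "
from h import *
st();packs();c=packs('top');W=cloud(c)
P=near(W,568,-19,120,90,150)
print(rect(P)); 
A=np.c_[P[:,:2]-[566,-22],np.ones(len(P))]
m=abs(P[:,2]-np.median(P[:,2]))<12; print(np.linalg.lstsq(A[m],P[m,2],rcond=None)[0]*[57,57,1], len(P))"
```

```text
t 30.82 pos [552.  -99.4 154.5] rotdeg [-1.800e+02  1.000e-01  1.701e+02] F [-0.7 -0.7 -3.1] gap 11.6 j [-0.24  0.39  1.57 -0.    1.18 -1.64]
side [([569, -32, 76], 0.84), ([517, -232, 51], 0.76), ([576, 4, 91], 0.68), ([513, -263, 63], 0.67), ([679, -26, 0], 0.53), ([506, -291, 67], 0.46), ([568, -16, 63], 0.22)]
top [([505, -297, 65], 0.97), ([518, -235, 58], 0.88), ([574, 31, 104], 0.87), ([512, -263, 64], 0.73), ([575, 4, 94], 0.5)]
[567.7  -1.4 126.9 116.9  79.6]
[  0.97212957   6.61599582 106.44423585] 1381
```

Call:
send_rows --plan '[{"travel":[4.3,15,0],"delta_rot":[0,0,1],"fingers":1},{"travel":[8.7,30,0],"delta_rot":[0,0,1],"fingers":1},{"travel":[11.6,40,0],"delta_rot":[0,0,1.1],"fingers":1},{"travel":[13,45,0],"delta_rot":[0,0,0],"fingers":1},{"travel":[13,45,0],"delta_rot":[0,0,0],"fingers":1},{"travel":[13,45,0],"delta_rot":[0,0,0],"fingers":1},{"travel":[11.6,40,0],"delta_rot":[0,0,0],"fingers":1},{"travel":[10.1,35,0],"delta_rot":[0,0,0],"fingers":1},{"travel":[5,15,0],"delta_rot":[0,0,0],"fingers":1},{"travel":[1.7,7,0],"delta_rot":[0,0,0],"fingers":1},{"travel":[0,0,0],"delta_rot":[0,0,0],"fingers":1},{"travel":[0,0,0],"delta_rot":[0,0,0],"fingers":1}]'

```text
clock: 32.52
eef_pos: [531.1, 229.2, 153.9]
eef_rot: [-3.141, -0.0, 2.913]
wrist_force: [-0.4, -0.9, -2.6]
finger_gap: 11.5
```

```bash
python3 -c "
from h import *
st();print(go((533.9,231.1,92.4)));c=packs('side')
for n in ('top','side'):
  W=cloud(camera(n));P=near(W,552,308,130,110,128);print(n,len(P),rect(P))
t=camera('top')['color']
cv2.imwrite('pics/place.png',cv2.resize(np.hstack([c['color'][60:220,160:360],t[120:280,110:310]])[...,::-1],None,fx=2,fy=2,interpolation=2))"
```

```text
t 32.52 pos [531.1 229.2 153.9] rotdeg [-180.    -0.   166.9] F [-0.4 -0.9 -2.6] gap 11.5 j [ 0.34  0.43  1.52 -0.    1.2  -1.  ]
[-2.3  2.5 61.5]
side [([560, 354, 104], 0.83), ([520, -230, 53], 0.7), ([546, 295, 72], 0.66), ([556, 330, 92], 0.66), ([506, -293, 63], 0.66), ([510, -265, 63], 0.64), ([757, -145, -2], 0.42), ([483, -423, 59], 0.37)]
top 44 [540.1 220.   20.7  98.4  89.3]
side 600 [548.6 305.5 180.  118.7  77.7]
```

View pics/place.png

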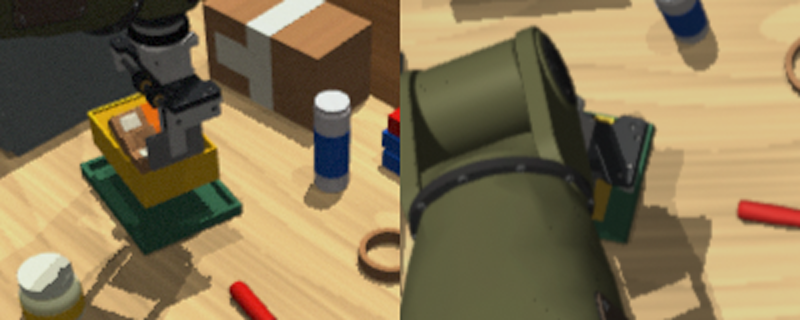

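The tray hangs level above the bay with its cartons inside, at (150,150) in the left panel. The fit wants a shift of about 3 mm, then lowering.

Call:
send_rows --plan '[{"travel":[-2.3,2.5,8],"delta_rot":[0,0,0],"fingers":1},{"travel":[0,0,18],"delta_rot":[0,0,0],"fingers":1},{"travel":[0,0,18],"delta_rot":[0,0,0],"fingers":1},{"travel":[0,0,9],"delta_rot":[0,0,0],"fingers":1},{"travel":[0,0,4],"delta_rot":[0,0,0],"fingers":1},{"travel":[0,0,2],"delta_rot":[0,0,0],"fingers":1},{"travel":[0,0,0],"delta_rot":[0,0,0],"fingers":1}]'

```text
clock: 33.65
eef_pos: [533.8, 232.1, 95.3]
eef_rot: [3.141, 0.0, 2.914]
wrist_force: [-0.0, 0.1, -2.8]
finger_gap: 11.7
```

```bash
python3 -c "
from h import *
st();print(go((533.9,231.1,92.4)))
W=cloud(camera('side'));P=near(W,552,308,130,50,68);print(len(P),rect(P),np.median(P[:,2]))"
```

```text
t 33.65 pos [533.8 232.1  95.3] rotdeg [180.   0. 167.] F [-0.   0.1 -2.8] gap 11.7 j [ 0.35  0.5   1.56  0.    1.08 -1.  ]
[-0.3 -0.9  2.9]
580 [550.6 307.3 179.2 118.   78.3] 57.154524701527464
```

Call:
send_rows --plan '[{"travel":[0,-0.9,1.5],"delta_rot":[0,0,0],"fingers":1},{"travel":[0,0,1],"delta_rot":[0,0,0],"fingers":1},{"travel":[0,0,0.8],"delta_rot":[0,0,0],"fingers":1},{"travel":[0,0,0],"delta_rot":[0,0,0],"fingers":1}]'

```text
clock: 34.2
eef_pos: [533.5, 231.1, 92.4]
eef_rot: [-3.142, 0.0, 2.914]
wrist_force: [-4.0, -2.3, 6.2]
finger_gap: 11.4
```

```bash
python3 -c "
from h import *
st()"
```

```text
t 34.2 pos [533.5 231.1  92.4] rotdeg [-180.    0.  167.] F [-4.  -2.3  6.2] gap 11.4 j [ 0.35  0.51  1.56 -0.    1.08 -1.  ]
```

Contact is confirmed. Releasing, then raising clear so the cameras can see.

Call:
send_rows --plan '[{"travel":[0,0,0],"delta_rot":[0,0,0],"fingers":0.4},{"travel":[0,0,0],"delta_rot":[0,0,0],"fingers":0.2},{"travel":[0,0,0],"delta_rot":[0,0,0],"fingers":0.2},{"travel":[0,0,0],"delta_rot":[0,0,0],"fingers":0.2},{"travel":[0,0,0],"delta_rot":[0,0,0],"fingers":0.2},{"travel":[0,0,-12],"delta_rot":[0,0,0],"fingers":0.2},{"travel":[0,0,-30],"delta_rot":[0,0,0],"fingers":0.2},{"travel":[0,0,-45],"delta_rot":[0,0,0],"fingers":0.2},{"travel":[0,0,-45],"delta_rot":[0,0,0],"fingers":0.2},{"travel":[0,-40,-10],"delta_rot":[0,0,0],"fingers":0.2},{"travel":[10,-45,0],"delta_rot":[0,0,0],"fingers":0.2},{"travel":[25,-45,0],"delta_rot":[0,0,0],"fingers":0.2},{"travel":[25,-45,0],"delta_rot":[0,0,0],"fingers":0.2},{"travel":[25,-30,0],"delta_rot":[0,0,0],"fingers":0.2},{"travel":[0,0,0],"delta_rot":[0,0,0],"fingers":0.2}]'

```text
clock: 36.08
eef_pos: [403.5, 49.6, 234.9]
eef_rot: [3.141, 0.002, 2.913]
wrist_force: [0.3, 0.7, -0.0]
finger_gap: 37.5
```

Run:
```python
from h import *
s=st()
for n in ("side","top"):
    c=packs(n); W=cloud(c)
    for nm,a in dict(handle=(500,-317,75,143,160),binall=(490,-325,150,92,104),tab=(534,231,55,100,118),traywall=(552,308,120,53,64),bay=(552,308,140,12,22)).items():
        P=near(W,*a); print(nm,len(P),rect(P) if len(P)>4 else "",np.round(np.median(P[:,2]),1))
    for t in ("tape","driver","spray","flask","mug","tub"):
        print(t,[np.round(w(c,d["at"])).astype(int).tolist() for d in tip_of(t,n)][:2])
    cv2.imwrite(f"pics/end_{n}.png",c["color"][...,::-1])
```

```text
t 36.08 pos [403.5  49.6 234.9] rotdeg [1.800e+02 1.000e-01 1.669e+02] F [ 0.3  0.7 -0. ] gap 37.5 j [ 0.03 -0.04  1.88 -0.    1.3  -1.31]
side [([520, -231, 56], 0.75), ([564, 355, 41], 0.67), ([511, -262, 62], 0.62), ([507, -293, 67], 0.59), ([548, 297, 12], 0.53), ([560, 332, 28], 0.48)]
handle 375 [ 501.9 -318.5   21.3   92.1   76.6] 150.4
binall 477 [ 502.7 -313.6  210.    93.1   77.1] 97.7
tab 21 [499.  237.3  13.7  10.8  84.8] 107.8
traywall 184 [525.7 313.7 179.3  64.5  76.9] 56.6
bay 499 [551.2 307.2 219.8 158.9  77. ] 16.5
tape [[678, -25, -1]]
driver [[478, -2, 4]]
spray [[745, 141, 1], [681, -27, -1]]
flask [[756, -143, 0]]
mug [[304, -242, -2], [754, -145, 3]]
tub [[303, 231, -5]]
top [([512, -264, 64], 0.76), ([561, 330, 31], 0.67), ([506, -296, 65], 0.67), ([552, 299, 20], 0.66), ([566, 357, 45], 0.63), ([519, -232, 58], 0.51)]
handle 375 [ 500.4 -317.9   18.9   90.8   77.5] 152.3
binall 388 [ 501.9 -312.   203.5   91.6   77.1] 99.8
tab 212 [532.9 228.9  12.8  79.8  76.3] 110.8
traywall 708 [551.  306.4 171.9 116.3  77. ] 58.6
bay 855 [551.1 308.3 214.  158.6  77.2] 18.2
tape [[677, -32, -3]]
driver [[471, -7, -5], [548, 300, 21]]
spray [[745, 144, -2], [494, -314, -4]]
flask [[758, -150, 4], [473, -8, -3]]
mug [[304, -242, 0], [493, -314, -1]]
tub []
```

View pics/end_top.png

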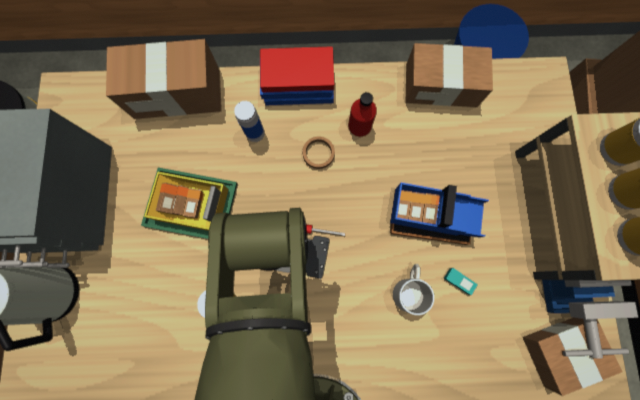

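View pics/end_side.png

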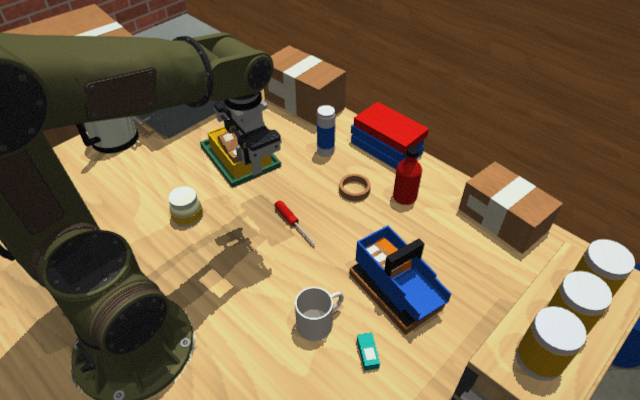

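Both views agree: the tray with its three cartons lies inside the bay at top (187,205). The bin is on its stand at (437,212) with three cartons left. The bystanders haven't moved, so I'm handing in.

```bash
python3 -c "
from h import *
print(manip.sign_off())"
```

```text
the job is handed in; nothing more can be done
None
```

The order is made up and handed in at about 36 s of the 72 s allowed; the sign-off gave no verdict.

- **Pouring:** I tilted the bin in small steps. The front cartons started to slide at 34.5°, and I held that angle until all three were in the tray. The detections and pictures put three cartons in the tray and three in the bin.
- **Bin:** it is back upright on its stand, facing the same way. Its handle is within about 1 mm and 0.5° of where it started.
- **Tray:** it stands flat in the bay, its wall tops at 58.6 mm (59 mm expected). It is about 2 mm off centre with its yaw matching the bay's, and the gripper has let go and is clear of it.
- **Cartons in the tray:** they lie partly on the tray's ramp, one raised behind the other, and did not shift during the carry.
- **Bystanders:** all six read where they were, within detection noise. The final top view missed the tub because the arm hid it, but the side view showed it in place.
- **Forces:** the highest wrist force I saw at the readings was under 10 N.

No final check failed. The side camera's tray-wall fit was off because the gripper partly hid the tray, so I used the top camera's instead.

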